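# Pass a roller into the weighing cabinet through its two-door hatch

### The job

Pass the thick plain steel roller from the rack into the draught-free weighing cabinet: lay it crosswise in the hatch through the open sliding cover on top, slide that outer door fully shut, and only then slide the inner door fully open, so that the roller rolls down into the cabinet. The two doors must never be open at the same time; at the end the outer door is still shut and the roller lies still inside the cabinet.

Things in the scene. Friction and masses are not known exactly. Their poses are not given: they have to be found in the camera images.
- roller: Thick plain steel roller: straight cylinder, 32 mm diameter, 64 mm long, about 0.4 kg, lying level across the rack, axis 49 mm above the bench. Origin at its centre; y axis along its length (x and z may be turned about it). Not wanted: the thin straight roller (20 mm diameter) and the stepped shaft (32 mm middle, 20 mm ends) in the rack's other places.
- rack: Fixed plywood rack, 270 x 70 mm, three places 85 mm apart along its x; parts lie along its y. Origin: underside, centre. Two rails (45 mm high, y -29 to -23 and +23 to +29 mm) carry the parts' ends in V notches; between the rails is free for fingers down to the 8 mm high base plate.
- hatch: Fixed grey box 112 mm wide: hatch chamber, then clear-roofed weighing cabinet. Origin on the bench under the chamber's centre; x towards the cabinet, z up. Chamber inside: x -56 to 58, y -50 to 50 mm, wall tops 100 mm high. Steel floor falls 10 deg to +x, 50 mm high at x = 0, on to the cabinet's far wall (x = 228 mm): a roller lying along y rolls to the shut inner door, later through it.
- outer_door (a joint): Outer door: flat aluminium cover sliding level on top of the hatch, its top 107 mm above the bench. 0 = fully shut over the chamber, 0.12 m = fully open, slid towards hatch +x over the cabinet roof; starts open. Stays where left, friction about 1.5 N.
- outer_handle (a point): Top centre of the outer door's handle: upright black fin, 12 mm thick along hatch x, 26 mm along y, 37 mm tall over the cover, top 144 mm above the bench. At hatch x = -35 mm + joint value, y = +72 mm.
- inner_door (a joint): Inner door between chamber and cabinet: upright aluminium panel at hatch x = 61 mm, sliding sideways to hatch -y. 0 = fully shut (as at the start), 0.11 m = fully open. Stays where left, friction about 1.5 N.
- inner_handle (a point): Top centre of the inner door's handle: upright black fin beside the box, 12 mm thick along hatch y, 26 mm along x, top 150 mm and foot 95 mm above the bench. At hatch x = 61 mm, y = -78 mm - joint value; when shut, 15 mm of gap to the edge of the cover (107 mm high).
Not all that is in view belongs to the job. What is shaped like the roller but pink, turquoise or yellow is not meant.

How it is judged (in metres and radians):
On the way, in this order (a step that is already met when the one before it is completed fails the run):
1. the roller is in the hatch chamber with both doors shut (x of roller in the frame of hatch between -0.058 and 0.056 m and y of roller in the frame of hatch between -0.05 and 0.05 m and z of roller in the frame of hatch below 0.095 m and value of joint each of outer_door, inner_door below 0.01 m), for 0.2 s.
2. the inner door is opened with the outer door shut (value of joint inner_door above 0.09 m and value of joint outer_door below 0.01 m), for 0.1 s.
At the end, for the whole second after the job is handed in: The roller lies still inside the cabinet (its centre at least 100 mm beyond the chamber's centre towards the cabinet, between the cabinet's walls and under its roof) and the outer door is shut to within 10 mm. The inner door may be left open or shut again (x of roller in the frame of hatch between 0.1 and 0.23 m and y of roller in the frame of hatch between -0.05 and 0.05 m and z of roller in the frame of hatch below 0.09 m and value of joint outer_door below 0.01 m and linear speed of roller below 0.03 m/s); the robot touches nothing.
It fails at once if both doors open at the same time (each by more than 15 mm) (value of joint each of outer_door, inner_door above 0.015 m).
It also fails if it takes over 64 s, if anything falls off the work surface, if the arm or the gripper's body presses on something with over 40 N, if the wrist force passes 120 N, or if a joint passes its speed limit or range.

### The arm

A 6-joint arm with a two-finger parallel gripper is mounted at the origin on the work surface. World frame = base frame: x ahead of the robot, y to its left, z up, the work surface at z = 0. Lengths are in mm, angles in rad, forces in N, time in s.
With the tool pointing down it reaches from about 350 to 875 mm from the base axis. Payload 4.2 kg.
Tool frame: the origin (TCP) lies at the very end of the fingers, on their centre line; the grasp point (between the pads) lies 19 mm behind it (manip.hold_point_z is the distance from the TCP to the grasp point, in mm); z points along the fingers, x is the direction in which the jaws open and shut, and the axes are right-handed (so a half turn about z gives the same grasp; the last joint's range is limited). The gripper opens to 85 mm and grips with 20 to 120 N. Pads are 22 mm wide; open, the fingers measure 114 mm over their backs; the gripper's body (76 mm by 85 mm) begins 54 mm behind the grasp point. The pads swing forward as they close: fully open they stand 13 mm farther back than shut.
Start: joints at [1.476, 0.385, 0.008, 0, -1.194, -0.259], TCP at [216.508, 586.279, 231.312] pointing down, gripper open.
Joint ranges: [-3.14, 3.14], [-1.21, 2.06], [-1.07, 1.41], [-3.16, 2.05], [-2.99, -0.16], [-3.1, 3.1]. Speed limits (rad/s): [2.79, 2.79, 3.14, 3.14, 3.14, 3.14].

### API

Orientations are given as a unit quaternion [x, y, z, w].
In Python, from cell import manip gives the robot as it stands. Calls block until the motion is done:
- manip.reach(position, orientation): joint-space move of the TCP to a pose.
- manip.servo_line(position, speed=150, rot=None, contact_N=None): straight line of the TCP; rot=None keeps the orientation; speed is the mean speed in mm/s. With contact_N (N) it stops when the force on the tool has changed by that much, and returns True; else False.
- manip.move_joints(angles): joint-space move.
- manip.let_go() and manip.gripper_close(): open the fingers fully, or close them until they stop; the grip force is fixed at half the most.
- manip.hold(seconds).
- manip.ik(position, orientation): joint angles nearest the present ones, or None.
- manip.sense(): the state.
- manip.snapshot(name): name is "side" or "top"; returns the picture (480x640x3 uint8, red, green, blue); there is no depth.
- manip.camera_params(name): a dict with "camera_matrix" (3x3 intrinsics, pixels), "k1" (the pictures are not rectified: a ray, as slopes to the right and down, at radius r is drawn at 1 + k1 r^2 times it, then the intrinsics apply), "R" (3x3) and "t" (3): a world point X has camera coordinates R X + t. Camera axes: x right, y down, z forward; pixel columns grow to the right and rows downward; lengths in mm; the calibration is good to about 2 mm. A picture is of the moment at which its call begins. camera_params takes no time and is no camera call.
A pose or a line that the arm cannot do raises manip.Unreachable and nothing moves.
- manip.close_job(): hands the job in, once; it reports no verdict.
The state is a dict: "clock": time; "joint_pos": joint angles; "qd": joint speeds; "joint_efforts": joint torques, N m; "eef_pos": TCP position; "tool_rot": TCP orientation; "force": force on the tool from outside, world axes, zero at the start; "moment": the same for the moment, N m; "opening": finger opening in mm.
Only numpy, scipy, OpenCV 4.12 (cv2) and the standard library are available. Lean on these libraries where they do the work, as an engineer would, in place of code of your own. Each camera call takes 0.05 s, during which the arm holds its last target.

## Working session

There is one attempt and no reset: what is moved stays moved. The work goes in short steps, each a Python script; the robot and the scene stay as the last script left them, time stands still between calls to the robot, and variables do not carry over. Pictures are saved under pics/ and viewed, and the job is handed in when it is done.

```bash
mkdir -p pics; ls; python3 - <<'E'
from cell import manip
import cv2
for n in("top","side"):
    im=manip.snapshot(n); cv2.imwrite(f"pics/{n}0.png",im[:,:,::-1])
    p=manip.camera_params(n); print(n,p)
s=manip.sense();print(s)
E
```

```text
pics
top {'camera_matrix': array([[464.6147825 ,   0.        , 324.77734995],
       [  0.        , 464.6147825 , 243.4732005 ],
       [  0.        ,   0.        ,   1.        ]]), 'k1': -0.059297340862597483, 'R': array([[-1.34971452e-02, -9.99908784e-01,  5.00488582e-04],
       [-9.98040348e-01,  1.34413352e-02, -6.11129562e-02],
       [ 6.11006545e-02, -1.32435824e-03, -9.98130731e-01]]), 't': array([121.87822531, 539.06783204, 930.64733505])}
side {'camera_matrix': array([[460.65145431,   0.        , 322.4545943 ],
       [  0.        , 460.65145431, 243.07998485],
       [  0.        ,   0.        ,   1.        ]]), 'k1': -0.0020811146532468744, 'R': array([[ 0.77931178, -0.62638703, -0.01767564],
       [-0.3392434 , -0.3980136 , -0.85234916],
       [ 0.52686532,  0.67024209, -0.52267435]]), 't': array([-327.24731389,  313.38853845,  427.19139136])}
{'clock': 0.1, 'joint_pos': array([ 1.47559865e+00,  3.85478455e-01,  6.71862351e-03, -4.18836626e-04,
       -1.19401693e+00, -2.58613338e-01]), 'qd': array([ 0.00023966, -0.00186166,  0.00197475,  0.00330147,  0.00117975,
        0.00040902]), 'joint_efforts': array([-8.97428163e-04, -3.93322384e+01,  1.88927811e+01,  4.19789046e+00,
       -2.58844892e-03,  6.51706316e-06]), 'eef_pos': array([216.34451156, 585.78193184, 230.31694251]), 'tool_rot': array([-5.71567648e-01,  8.20554328e-01, -6.29053941e-04, -7.89120591e-04]), 'force': array([ 0.60256628,  0.24776553, -0.49828693]), 'moment': array([-0.00601332, -0.0109534 ,  0.00098683]), 'opening': 85.56648761536945}
```

View pics/top0.png

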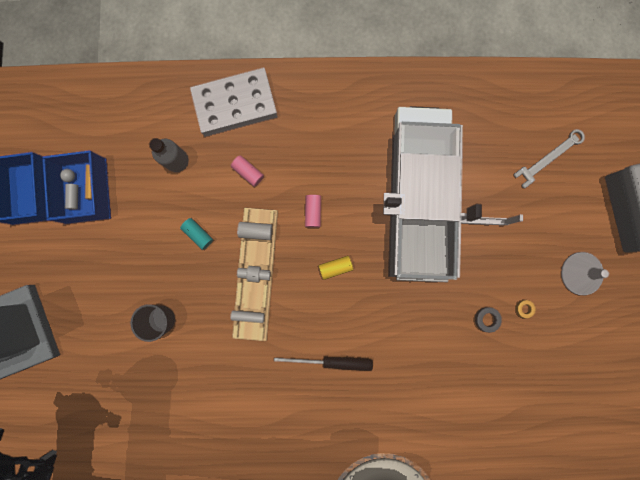

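View pics/side0.png

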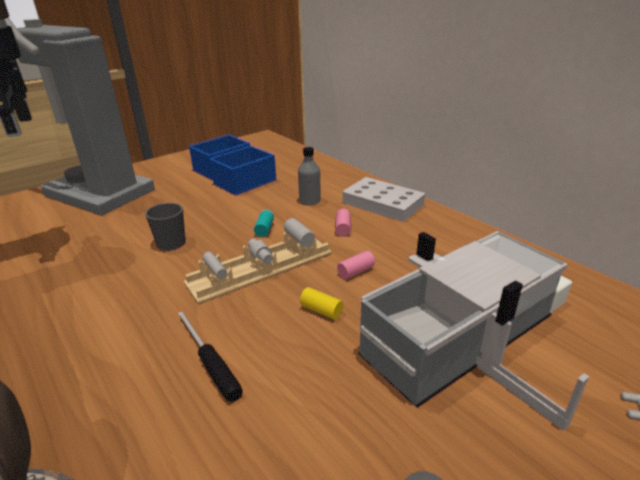

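```bash
python3 - <<'E'
import cv2
t=cv2.imread("pics/top0.png"); 
cv2.imwrite("pics/c1.png",cv2.resize(t[195:350,215:345],None,fx=3.8,fy=3.8,interpolation=cv2.INTER_CUBIC))
cv2.imwrite("pics/c2.png",cv2.resize(t[95:290,370:540],None,fx=3,fy=3,interpolation=cv2.INTER_CUBIC))
E
```

```text
(no output)
```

View pics/c1.png

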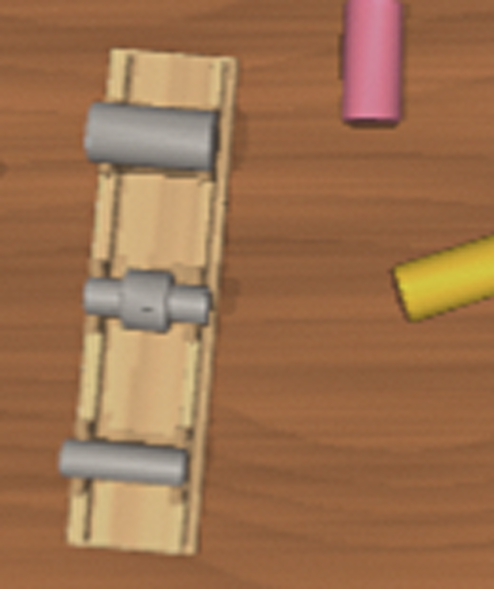

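View pics/c2.png

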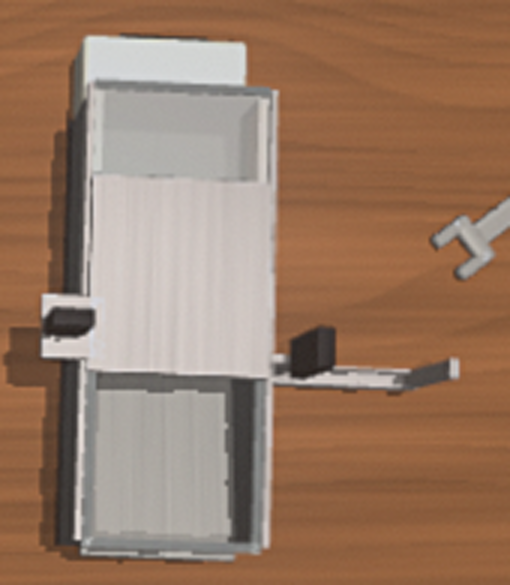

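```bash
cat > h.py <<'E'
import numpy as np, cv2
from cell import manip
P={n:manip.camera_params(n) for n in("top","side")}
def ray(n,px):
    p=P[n];K=p["camera_matrix"];k=p["k1"]
    d=cv2.undistortPoints(np.array([[px]],float),K,np.array([k,0,0,0.]))[0,0]
    R=p["R"];return -R.T@p["t"],R.T@np.r_[d,1]
def onz(n,px,z):
    c,d=ray(n,px);return c+d*(z-c[2])/d[2]
def proj(n,X):
    p=P[n];return cv2.projectPoints(np.atleast_2d(X).astype(float),cv2.Rodrigues(p["R"])[0],p["t"],p["camera_matrix"],np.array([p["k1"],0,0,0.]))[0][:,0]
E
python3 - <<'E'
from h import *
for n,boxes in(("top",dict(roller=(232,215,277,245),outh=(378,192,404,214),innh=(464,200,485,222))),("side",dict(roller=(280,215,316,250),outh=(410,228,440,262),innh=(494,278,525,325)))):
    im=cv2.imread(f"pics/{n}0.png");hsv=cv2.cvtColor(im,cv2.COLOR_BGR2HSV)
    for k,(a,b,c,d) in boxes.items():
        s=hsv[b:d,a:c]
        m=((s[...,1]<45)&(s[...,2]>70)) if k=="roller" else (s[...,2]<62)
        m=m.astype(np.uint8)
        nl,l,st,ce=cv2.connectedComponentsWithStats(m)
        i=1+np.argmax(st[1:,4]);mm=(l==i).astype(np.uint8)
        ct=max(cv2.findContours(mm,0,1)[0],key=len)
        r=cv2.minAreaRect(ct);print(n,k,st[i]+[a,b,0,0,0],ce[i]+[a,b],"rect",np.array(r[0])+[a,b],r[1:])
        print(cv2.boxPoints(r)+[a,b])
        print((cv2.approxPolyDP(ct,1.5,True)[:,0]+[a,b]).tolist())
E
python3 - <<'E'
import cv2
t=cv2.imread("pics/top0.png");s=cv2.imread("pics/side0.png")
import numpy as np
a=cv2.resize(t[185:230,375:415],None,fx=9,fy=9,interpolation=0)
b=cv2.resize(t[190:235,455:495],None,fx=9,fy=9,interpolation=0)
cv2.imwrite("pics/hh.png",np.hstack([a,b]))
E
```

```text
top roller [237 222  35  18 515] [254.42912621 230.4776699 ] rect [254.14344215 230.42213058] ((34.041439056396484, 15.481611251831055), 5.19442892074585)
[[236.49180412 236.59016228]
 [237.89344215 221.17213154]
 [271.79508209 224.25409889]
 [270.39344025 239.67213058]]
[[239, 223], [237, 231], [239, 236], [270, 239], [271, 225]]
top outh [385 199  15   8  61] [390.95081967 203.83606557] rect [391.54999924 203.85000038] ((14.23024845123291, 6.324555397033691), 18.43494987487793)
[[383.79999971 204.60000038]
 [385.79999971 198.60000038]
 [399.29999924 203.10000038]
 [397.29999924 209.10000038]]
[[385, 201], [385, 205], [388, 206], [399, 204], [388, 203], [387, 199]]
top innh [467 205  14  16 153] [472.76470588 212.81045752] rect [473.5 212.5] ((15.0, 13.0), 90.0)
[[467. 205.]
 [480. 205.]
 [480. 220.]
 [467. 220.]]
[[480, 205], [478, 217], [475, 216], [475, 205], [467, 209], [468, 220], [480, 217]]
side roller [285 219  29  27 459] [299.03267974 232.04139434] rect [298.93902397 231.95121956] ((32.640316009521484, 15.305028915405273), 38.65980911254883)
[[281.41463375 227.73170853]
 [
[... 169 characters left out ...]
, [296, 220]]
side outh [417 233  18  27 377] [425.4801061  246.20159151] rect [425.47999954 246.13999939] ((16.263456344604492, 25.597265243530273), 8.13010311126709)
[[415.61999893 257.65999794]
 [419.23999882 232.32000017]
 [435.34000015 234.62000084]
 [431.72000122 259.95999908]]
[[421, 233], [419, 234], [417, 254], [425, 259], [432, 258], [434, 239]]
side innh [495 282  27  43 693] [508.37085137 303.14862915] rect [508.5 303. ] ((17.843137741088867, 44.96213150024414), 14.931416511535645)
[[494.08713722 322.42323685]
 [505.6721983  278.97925425]
 [522.91286278 283.57676315]
 [511.32780075 327.02074432]]
[[517, 282], [503, 289], [495, 319], [500, 324], [504, 324], [514, 317], [521, 285]]
```

View pics/hh.png

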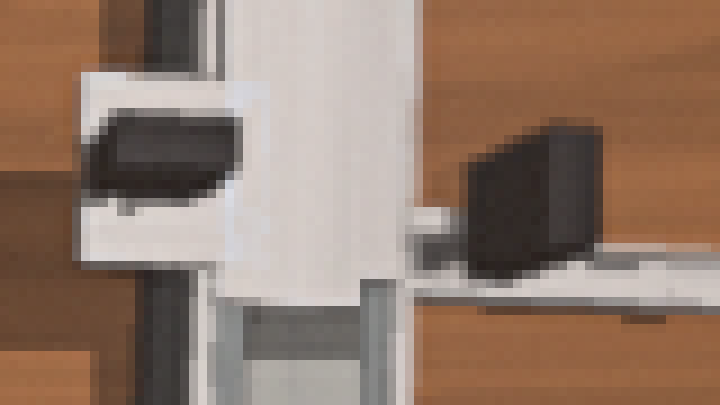

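```bash
python3 - <<'E'
from h import *
o=onz("top",(394.1,200.4),144);i=onz("top",(478.4,210.3),150)
print(o,i,np.linalg.norm(o-i), "exp",np.hypot(24,150))
v=(o-i)[:2]; yaw=np.arctan2(v[1],v[0])-np.arctan2(150,24)
Rz=np.array([[np.cos(yaw),-np.sin(yaw)],[np.sin(yaw),np.cos(yaw)]])
c=((o+i)[:2]/2)-Rz@[73,-3]
print("hatch",c,np.degrees(yaw))
# roller: two views axis ends
for z in(49,):
    print("roller ctr top",onz("top",(254.3,230.6),z),"side",onz("side",(299.4,232.3),z))
    a=onz("top",(237.5,229),49);b=onz("top",(271.4,232),49);print(a,b,np.linalg.norm(a-b))
# overlay
im=cv2.imread("pics/top0.png");im2=cv2.imread("pics/side0.png")
def W(x,y,z): return np.r_[c+Rz@[x,y],z]
pts=[W(-56,-50,100),W(-56,50,100),W(58,50,100),W(58,-50,100),W(85,72,144),W(61,-78,150),W(228,-50,100),W(228,50,100)]
big=[cv2.resize(q,None,fx=3,fy=3,interpolation=cv2.INTER_CUBIC) for q in(im,im2)]
for n,q in zip(("top","side"),big):
    for u in proj(n,np.array(pts)):
        cv2.circle(q,tuple(int(round(3*e+1)) for e in u),3,(0,0,255),-1)
cv2.imwrite("pics/o1.png",big[0][280:870,1110:1620]);cv2.imwrite("pics/o2.png",big[1][660:1220,1050:1800])
E
```

```text
[607.869862    -9.43633983 144.        ] [ 587.66908741 -158.01598554  150.        ] 150.06659326586055 exp 151.90786681406595
hatch [524.71910584 -82.44412951] 1.347859778059028
roller ctr top [566.00430165 253.42902892  49.        ] side [566.63974341 250.51411686  49.        ]
[569.64459272 286.71325891  49.        ] [562.76237862 219.6291179   49.        ] 67.43624282486438
```

View pics/o1.png

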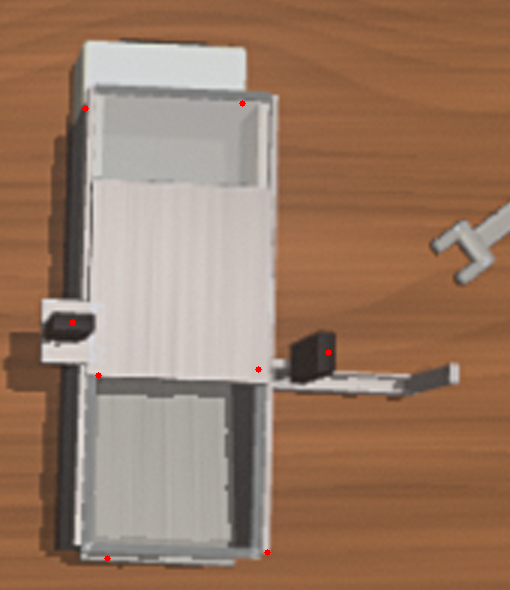

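View pics/o2.png

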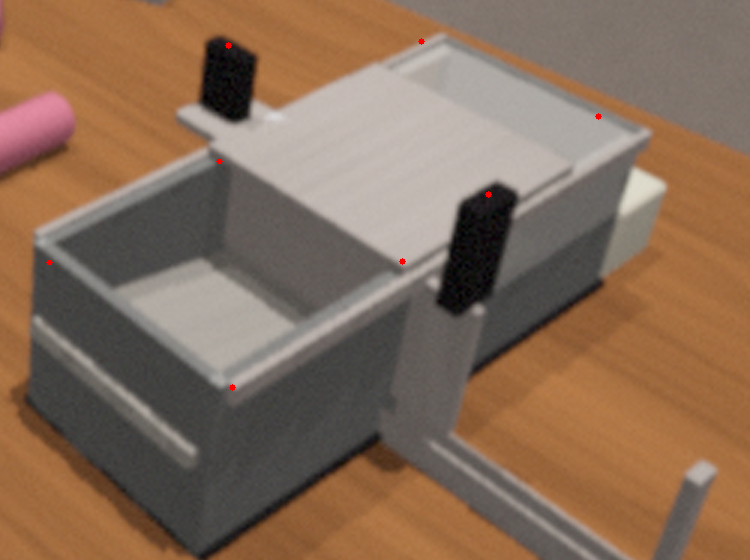

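```bash
python3 - <<'E'
from h import *
f=lambda x,y:((x-1)/3+370,(y-1)/3+95)
g=lambda x,y:((x-1+1110)/3,(y-1+280)/3)
for nm,p,z in [("R bot",f(270,548),100),("R top",f(278,92),100),("L bot",f(76,545),100),("L top",f(88,92),100),("cover edge L",f(92,371),107),("cover edge R",f(268,378),107),("outh",g(73,322),144),("innh",g(327,351),150)]:
    print(nm,np.round(onz("top",p,z),1))
u=lambda x,y:((x-1+1050)/3,(y-1+660)/3)
for nm,p,z in [("nearL",u(38,235),100),("nearR",u(228,397),100),("farL",u(445,36),100),("farR",u(650,133),100),("covL",u(211,148),107),("covR",u(400,266),107),("outh",u(228,48),144),("innh",u(492,196),150)]:
    print("side",nm,np.round(onz("side",p,z),1))
import cv2
t=cv2.imread("pics/top0.png");cv2.imwrite("pics/d1.png",cv2.resize(t[215:290,380:475],None,fx=8,fy=8,interpolation=cv2.INTER_CUBIC))
E
```

```text
R bot [ 469.1 -135.3  100. ]
R top [ 757.6 -150.5  100. ]
L bot [472.8 -14.6 100. ]
L top [758.3 -29.2 100. ]
cover edge L [579.9 -25.9 107. ]
cover edge R [ 574.2 -135.3  107. ]
outh [608.   -9.3 144. ]
innh [ 588.2 -158.5  150. ]
side nearL [476.7 -17.2 100. ]
side nearR [ 464.4 -136.4  100. ]
side farL [766.1 -32.6 100. ]
side farR [ 759.1 -150.7  100. ]
side covL [578.6 -27.9 107. ]
side covR [ 572.5 -136.7  107. ]
side outh [605.7 -10.4 144. ]
side innh [ 587.6 -160.7  150. ]
```

View pics/d1.png

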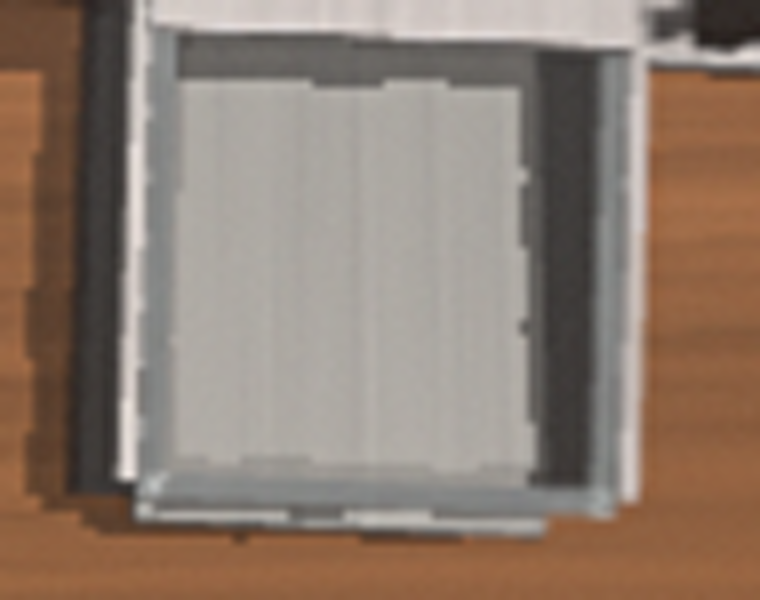

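Candidates in the rack, in top-view pixels: (255,231) is a thick plain cylinder, (253,274) is the stepped shaft and (247,316) is the thin roller. The enlarged crop confirms that (255,231) is the one meant: plain, and as wide as the stepped part's 32 mm middle. Its outline fits a 64 mm cylinder at z = 49.

The box edges and handles put the hatch at about (531, -78.5), yaw -3.0°, and the two views agree to 2–3 mm. The outer door starts about 108 mm open.

Next I grip the roller near the fingertips.

```bash
cat >> h.py <<'E'
YAW=np.radians(-2.98); C=np.array([531.,-78.5])
def W(x,y,z):
    c,s=np.cos(YAW),np.sin(YAW); return np.array([C[0]+c*x-s*y,C[1]+s*x+c*y,z])
def Q(deg):
    a=np.radians(deg)/2; return np.array([np.cos(a),np.sin(a),0,0])
def pick(pos,deg):
    best=None;q=manip.sense()["joint_pos"]
    for d in(deg,deg+180,deg-180):
        j=manip.ik(list(pos),list(Q(d)))
        if j is not None:
            e=np.abs(np.array(j)-q).max()
            if best is None or e<best[0]-1e-6:best=(e,d,j)
    return best
def st(m=""):
    s=manip.sense();print(m,round(s["clock"],2),np.round(s["eef_pos"],1),"F",np.round(s["force"],1),"open",round(s["opening"],1),"j6",round(s["joint_pos"][5],2))
E
python3 - <<'E'
from h import *
p=np.array([566.2,252,150.]);b=pick(p,-5.9);print(b)
manip.reach(list(p),list(Q(b[1])));st("above")
print(manip.servo_line([566.2,252,36],speed=100,contact_N=15));st("down")
manip.gripper_close();st("closed")
manip.servo_line([566.2,252,200],speed=150);st("up")
for n in("top","side"):cv2.imwrite(f"pics/{n}1.png",manip.snapshot(n)[:,:,::-1])
E
```

```text
(np.float64(0.7960567468172255), 174.1, array([ 0.67954191,  0.44115999, -0.1178901 ,  0.        , -1.01174624,
       -0.78251633]))
above 1.88 [566.  253.  150.3] F [-0.8  0.  -0.1] open 85.6 j6 -0.78
False
down 3.17 [566.7 252.4  36.8] F [-0.  -0.2  0.6] open 85.2 j6 -0.78
closed 3.72 [565.9 252.3  36.6] F [-3.1  2.3  5.3] open 30.1 j6 -0.78
up 4.96 [565.5 251.5 198.5] F [-0.7 -0.3 -4.8] open 30.4 j6 -0.78
```

View pics/side1.png

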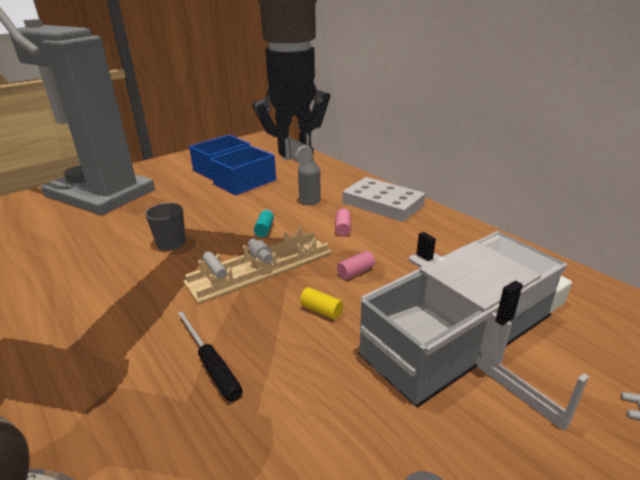

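The side view shows the roller gripped at (299,152) and its rack place empty at (295,245). Wrist load is about -4.5 N, which fits 0.4 kg. Next I carry it over the chamber.

```bash
python3 - <<'E'
from h import *
p=W(-16,0,200);b=pick(p,-2.98);print(b[:2])
manip.reach(list(p),list(Q(b[1])));st()
manip.servo_line(list(W(-16,0,125)),speed=120);st()
manip.hold(0.2)
for n in("top","side"):
    im=manip.snapshot(n)[:,:,::-1];cv2.imwrite(f"pics/{n}2.png",im)
    cr=im[90:300,340:560] if n=="top" else im[150:400,330:600]
    cv2.imwrite(f"pics/{n}2c.png",cv2.resize(cr,None,fx=2.3,fy=2.3,interpolation=cv2.INTER_CUBIC))
E
```

```text
(np.float64(0.5683529511810629), 177.02)
 6.32 [515.7 -77.  200.1] F [-0.6 -0.4 -4.1] open 30.2 j6 -0.21
 7.09 [515.9 -77.4 125.6] F [ 0.3 -0.7 -3.6] open 30.2 j6 -0.21
```

View pics/top2c.png

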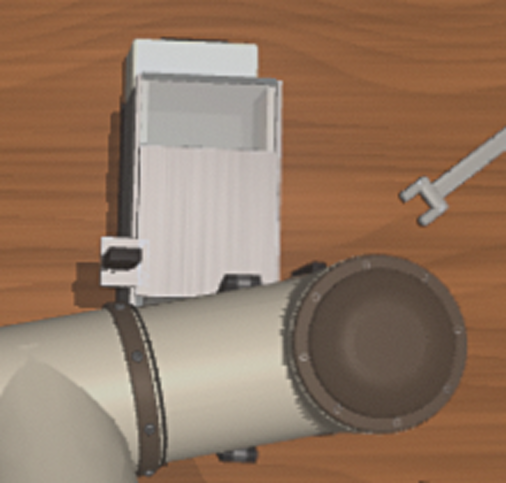

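View pics/side2c.png

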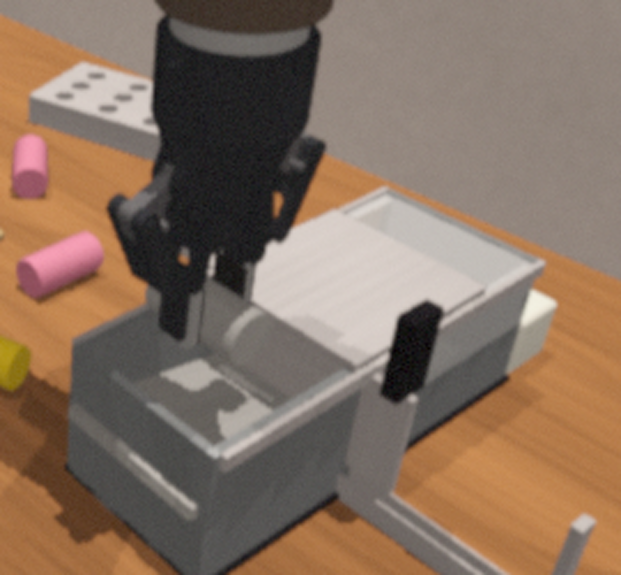

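The roller is held crosswise over the chamber, its end visible at about (250,320) in the side crop. I lower it and release just above the wall height that opening the fingers needs.

```bash
python3 - <<'E'
from h import *
print(manip.servo_line(list(W(-16,0,91)),speed=80,contact_N=12));st()
manip.hold(0.2);manip.let_go();st()
manip.servo_line(list(W(-16,0,220)),speed=150);st()
manip.reach(list(W(90,72,220)),list(Q(pick(W(90,72,220),-2.98)[1])));st()
for n in("top","side"):
    im=manip.snapshot(n)[:,:,::-1];cv2.imwrite(f"pics/{n}3.png",im)
    cr=im[90:300,340:560] if n=="top" else im[150:400,330:600]
    cv2.imwrite(f"pics/{n}3c.png",cv2.resize(cr,None,fx=2.3,fy=2.3,interpolation=cv2.INTER_CUBIC))
E
```

```text
False
 7.97 [515.3 -77.7  91. ] F [-0.7 -0.4 -4.7] open 30.4 j6 -0.21
 8.75 [515.  -77.7  91.1] F [-0.7  0.8 -0.6] open 85.4 j6 -0.21
 9.76 [514.3 -77.7 218.9] F [-0.3 -0.4  0.2] open 85.4 j6 -0.21
 10.33 [624.4 -10.9 218. ] F [-1.   0.1 -0.5] open 85.6 j6 -0.29
```

View pics/top3c.png

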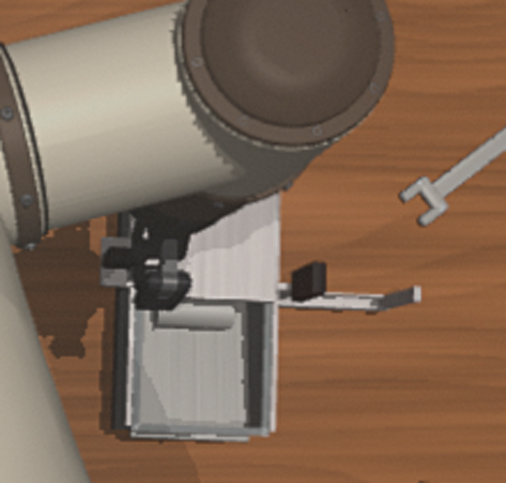

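View pics/side3c.png

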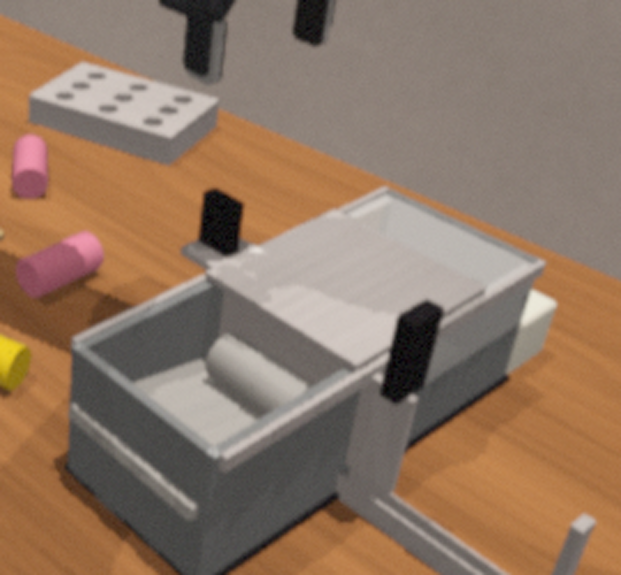

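The roller lies crosswise against the shut inner door, at (195,317) in the top crop and (255,370) in the side crop. Now I shut the cover by pushing its fin.

```bash
python3 - <<'E'
from h import *
manip.gripper_close();st()
p=W(107,72,180);manip.reach(list(p),list(Q(pick(p,-2.98)[1])));st()
print(manip.servo_line(list(W(107,72,119)),speed=100,contact_N=8));st("down")
print(manip.servo_line(list(W(-10,72,119)),speed=80,contact_N=15));st("push")
print(manip.servo_line(list(W(-26,72,119)),speed=25,contact_N=8));st("stop")
a=manip.sense()["eef_pos"][:2]-C;c,s=np.cos(YAW),np.sin(YAW);print("hatch xy",c*a[0]+s*a[1],-s*a[0]+c*a[1])
for n in("top","side"):
    im=manip.snapshot(n)[:,:,::-1];cv2.imwrite(f"pics/{n}4.png",im)
    cr=im[90:300,340:560] if n=="top" else im[150:400,330:600]
    cv2.imwrite(f"pics/{n}4c.png",cv2.resize(cr,None,fx=2.3,fy=2.3,interpolation=cv2.INTER_CUBIC))
E
```

```text
11.2 [624.6 -11.3 220. ] F [ 0.7 -0.4  0.1] open 0.1 j6 -0.29
 11.49 [640.8 -12.4 178. ] F [0.1 0.2 0.2] open 0.2 j6 -0.28
False
down 12.25 [642.3 -12.1 120. ] F [ 1.  -0.1  0.8] open 0.3 j6 -0.28
False
push 13.86 [524.7  -6.2 118.9] F [ 0.6 -0.5 -0.6] open 0.0 j6 -0.35
True
stop 14.26 [519.3  -5.7 119.2] F [2.1 0.5 1.1] open 0.2 j6 -0.35
hatch xy -15.50361270318338 72.06262481505419
```

View pics/side4c.png

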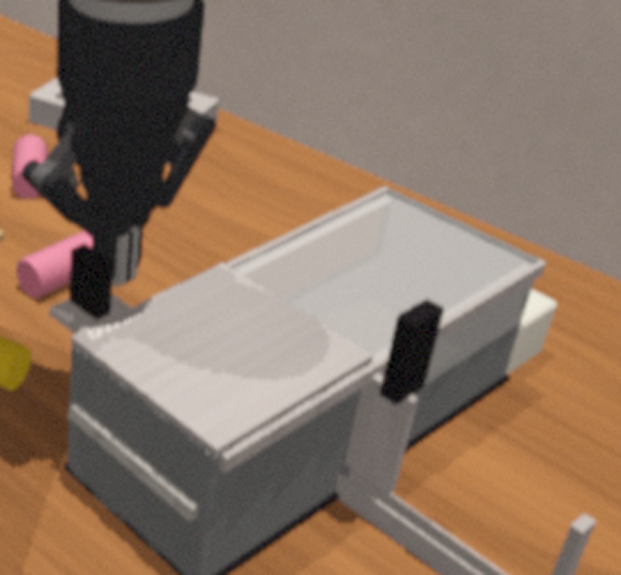

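The cover is flush with the near wall, and the push stopped hard at TCP x = -15.5, which puts the fin at about -35, i.e. fully shut. I check with a clear view before opening the inner door.

```bash
python3 - <<'E'
from h import *
manip.servo_line(list(W(0,72,119)),speed=80)
manip.servo_line(list(W(0,72,200)),speed=150);st()
p=W(61,-42,200);manip.reach(list(p),list(Q(pick(p,-2.98)[1])));st()
for n in("top","side"):
    im=manip.snapshot(n)[:,:,::-1];cv2.imwrite(f"pics/{n}5.png",im)
    cr=im[90:300,340:560] if n=="top" else im[150:400,330:600]
    cv2.imwrite(f"pics/{n}5c.png",cv2.resize(cr,None,fx=2.3,fy=2.3,interpolation=cv2.INTER_CUBIC))
E
```

```text
15.39 [533.8  -6.6 199.1] F [-0.4 -0.  -0.4] open 0.2 j6 -0.34
 15.97 [ 589.1 -124.5  198.1] F [-0.3 -0.   0.4] open 0.0 j6 -0.11
```

View pics/side5c.png

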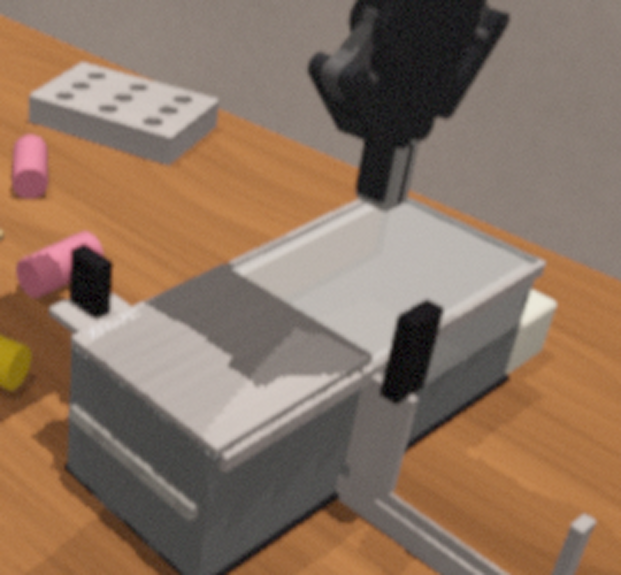

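View pics/top5c.png

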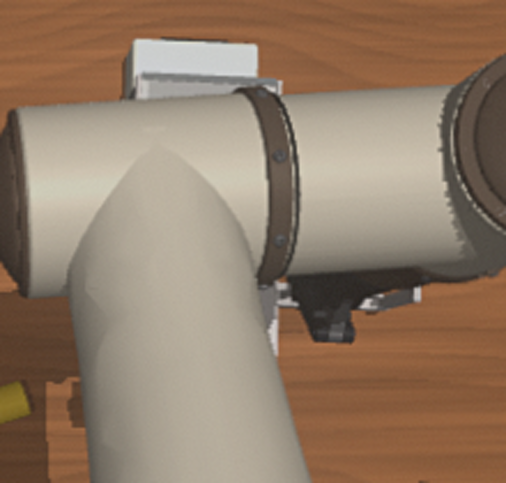

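```bash
python3 - <<'E'
from h import *
def hx(X):
    a=X[:2]-C;c,s=np.cos(YAW),np.sin(YAW);return np.round([c*a[0]+s*a[1],-s*a[0]+c*a[1]],1)
print("outer fin in hatch (expect -35,72):",hx(onz("side",(91/2.3+330,258/2.3+150),144)))
print(manip.servo_line(list(W(61,-42,120)),speed=100,contact_N=8));st("down")
print(manip.servo_line(list(W(61,-160,120)),speed=80,contact_N=15));st("push");print(hx(manip.sense()["eef_pos"]))
print(manip.servo_line(list(W(61,-182,120)),speed=25,contact_N=8));st("stop");print(hx(manip.sense()["eef_pos"]))
manip.hold(0.3)
manip.servo_line(list(W(61,-160,120)),speed=80)
manip.servo_line(list(W(61,-160,210)),speed=150)
p=W(-80,150,230);manip.reach(list(p),list(Q(pick(p,-2.98)[1])));st()
for n in("top","side"):
    im=manip.snapshot(n)[:,:,::-1];cv2.imwrite(f"pics/{n}6.png",im)
    cr=im[90:300,340:560] if n=="top" else im[150:400,330:600]
    cv2.imwrite(f"pics/{n}6c.png",cv2.resize(cr,None,fx=2.3,fy=2.3,interpolation=cv2.INTER_CUBIC))
E
```

```text
outer fin in hatch (expect -35,72): [-37.9  68.8]
False
down 17.02 [ 590.3 -123.6  120.8] F [0.1 0.2 0. ] open 0.2 j6 -0.11
False
push 18.65 [ 583.5 -241.3  119.8] F [-0.8 -0.3 -0. ] open 0.2 j6 0.08
[  60.9 -159.8]
True
stop 19.23 [ 582.8 -252.9  119.5] F [0.7 1.8 1.8] open -0.4 j6 0.11
[  60.8 -171.5]
 21.84 [459.3  75.1 229.8] F [-0.   0.1 -0.8] open -0.1 j6 -0.57
```

View pics/side6c.png

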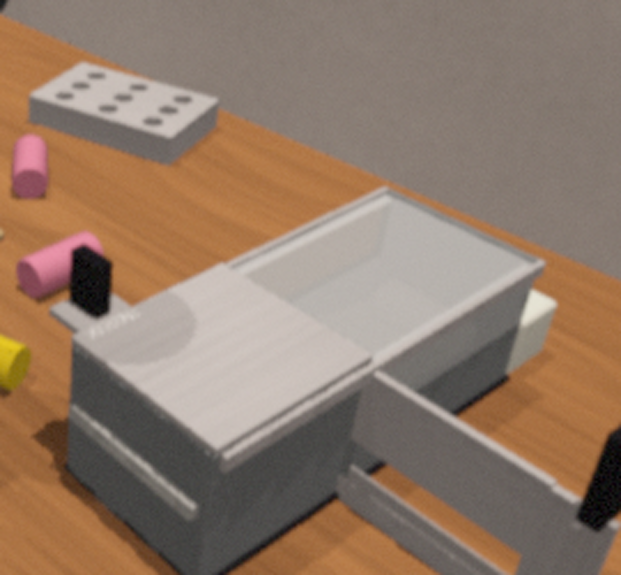

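View pics/top6c.png

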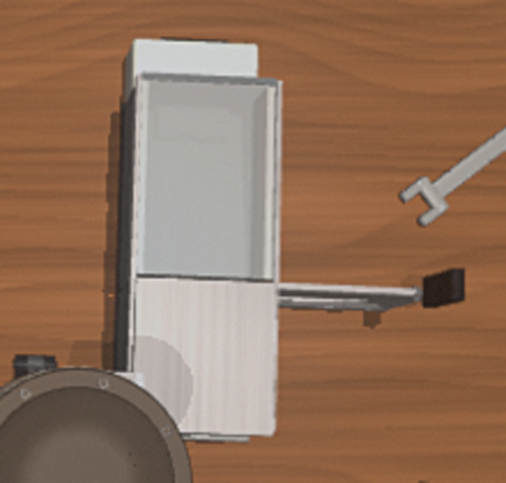

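Both doors are where they should be: cover shut, inner fin at the far end (443,287). I enhance the clear roof area to see whether the roller is inside.

```bash
python3 - <<'E'
from h import *
im=manip.snapshot("top")[:,:,::-1];sd=manip.snapshot("side")[:,:,::-1]
cv2.imwrite("pics/top7.png",im)
def enh(a,lo,hi):
    g=cv2.cvtColor(np.ascontiguousarray(a),cv2.COLOR_BGR2GRAY).astype(float)
    return cv2.resize(np.clip((g-lo)*255/(hi-lo),0,255).astype(np.uint8),None,fx=4.5,fy=4.5,interpolation=cv2.INTER_CUBIC)
a=enh(im[115:220,385:475],140,205);b=enh(sd[225:310,440:575],140,225)
H=max(a.shape[0],b.shape[0]);o=np.zeros((H,a.shape[1]+b.shape[1]),np.uint8);o[:a.shape[0],:a.shape[1]]=a;o[:b.shape[0],a.shape[1]:]=b
print(o.shape);cv2.imwrite("pics/e7.png",cv2.resize(o,None,fx=.78,fy=.78))
for y,l in((-32,0),(32,0)):
    print(proj("top",np.array([W(211,y,30),W(42,y,60)])))
E
```

```text
(472, 1013)
[[438.63310587 144.4136051 ]
 [440.67919312 224.93877999]]
[[407.55151128 143.0594443 ]
 [408.13991208 223.64805057]]
```

View pics/e7.png

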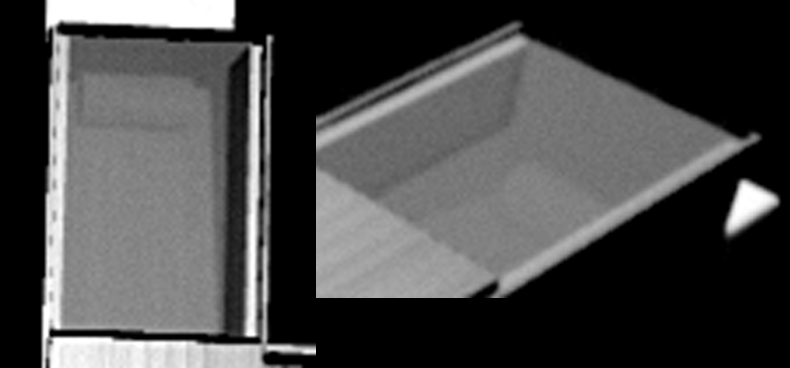

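The left panel shows the roller's outline against the far wall, at columns 408–438 and rows 136–151. A roller resting there should appear at columns 407.6–438.6, row 144. I check stillness once and then hand in.

```bash
python3 - <<'E'
from h import *
a=manip.snapshot("top").astype(int);manip.hold(1.0);b=manip.snapshot("top").astype(int)
s=np.s_[120:215,395:462]
o=cv2.imread("pics/top0.png")[:,:,::-1].astype(int);r=np.s_[136:152,409:438]
print("mean diff over 1 s",np.abs(a-b)[s].mean(),cv2.blur((a-b)[s].mean(2).astype(np.float32),(5,5)).max())
st();manip.close_job()
E
```

```text
mean diff over 1 s 0.9108143493061011 0.74666667
 23.14 [458.9  75.5 230. ] F [-0.7  0.8 -0.2] open 0.1 j6 -0.57
the job is handed in; nothing more can be done
```

The thick plain steel roller is in the weighing cabinet, lying against the far wall, and I handed the job in at about 23 s of the 64 s. I get no verdict back, so what follows rests on my own checks.

**What I did:** I gripped the roller from the rack and released it crosswise in the chamber. The open fingers are about as wide as the chamber, so I let go at wall height and the roller dropped about 30 mm. It came to rest crosswise against the shut inner door. I then pushed the outer door shut to its hard stop, and only after that pushed the inner door fully open to its stop.

**Last checks:**
- **Outer door:** it is shut. The push stopped where the shut position predicts, and the cover is flush with the chamber in the pictures.
- **Inner door:** it is fully open. The push stopped with the finger at hatch y = -171.5 mm. By my estimate of the finger's half-width (11–14.5 mm), that is a joint value of about 0.11 m.
- **Roller:** its outline shows faintly through the clear roof within about 1 pixel of where a roller at the far wall should appear. Two top pictures 1 s apart showed nothing but image noise.
- **Robot:** the arm is clear of everything.

**Disagreements:**
- The first hatch angle, taken from the two handles, was wrong because the outer door started at about 108 mm rather than 120 mm open. I re-measured it from the box edges.
- The side-view reading of the outer handle was 3 mm off in x and y, close to the calibration limit.
- The roller was hard to make out in the side view, so its final position comes from the top view only.

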